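# Unscrew the glue press and slide the drawer front free

## Task

The glue press still traps the drawer front by the cupped foot that hangs over one of its knobs. Roll a fingertip around the knurled rim of the press's handwheel to loosen it by two full turns (anticlockwise seen from above, to within a quarter turn). Then gently push the drawer front with a fingertip on its overhanging end, along the bed, until its other end rests against the stop block, without gripping or lifting it and without disturbing the other things on the bench.

Things in the scene. Friction and masses are not known exactly. Their poses are not given: they have to be found in the camera images.
- press: the fixed glue press, upright, at some yaw (all mm). Origin on the table exactly below the spindle axis; z up; y runs along the bed. Plywood base 150 (x) by 300 (y=-140 to +160), 12 thick. Two guide strips, inner faces at x=+-26.5, from y=-115 to +80, tops at z=22, leave the drawer front 1.5 play each side.
- bridge_top (a point): middle of the top of the fixed steel crossbar over the bed, at the press's x=0, y=0, z=104. The crossbar is 142 (x) by 34 (y) by 24, on two posts at x=+-55 (24 by 30). A collar 34 across round the spindle reaches z=112. The gap between the crossbar and the wheel above it is 24 at the start.
- wheel (a joint): angle of the handwheel, rad: starts at 0 to 0.4 and grows as it turns anticlockwise seen from above, i.e. as it loosens (two turns add 12.57); dead stop at 18.8. Friction about 0.05 N m (1 to 2 N along the rim); it stays where left. A pale bar 22 by 5 mm on its top face shows its angle (along the press's +x at 0). The wheel rises with the spindle 5 mm per turn.
- wheel_top (a point): centre of the top face of the knurled aluminium handwheel, on the vertical spindle axis. The wheel lies level, solid, 98 across over 36 straight ribs 2 high, 18 thick; at the start its underside is at z=128 and its top at z=146. A hub nut stands 4 above the top. Nothing stands around the rim.
- front: the loose drawer front, dark wood, 50 (x) by 230 (y) by 16 (z), about 0.2 kg, flat in the bed; two turned knobs 30 across at y=-60 and y=+60 reach z=42. Origin: centre of its underside; y parallel to the press's y. At the start the y=-60 knob is inside the spindle's cup (35 inside, 43 outside), which hangs 7 below the knob's top and clears it after about 1.5 turns.
- push_end (a point): middle of the drawer front's +y end face, 8 above its underside (z=20 on the bed); at the start about 175 from the spindle axis, overhanging the base by 15. Push it towards the press's -y, about 60 mm.
- stop_end (a point): middle of the drawer front's opposite (-y) end face, 8 above its underside; to be brought to the stop face, about 60 mm away at the start
- stop_face (a point): middle of the stop block's face that the drawer front is to rest against, at the press's y=-115, z=20; the block is 110 wide (x), 24 thick, its top at z=46
- spare_knob: spare turned wooden drawer knob, 30 across, 36 high, standing by the press (mm); bystander, leave it. Origin: centre of its underside
- offcut: pale wood offcut 45 x 70 x 22, lying by the press (mm); bystander, leave it. Origin: centre of its underside
- glue_jar: closed jar 60 across, 75 high, behind the press (mm); bystander, leave it. Origin: centre of its underside
- mallet: hammer with wooden handle, lying on the left (mm); bystander, leave it. Origin: in it, underside
- driver: screwdriver lying on the right (mm); bystander, leave it. Origin: in it, underside
- mug: white mug 80 across, 90 high (mm); bystander, leave it. Origin: centre of its underside
- bun_foot: turned wooden bun foot for a cabinet, 72 across, 56 high (mm); bystander, leave it. Origin: centre of its underside
There are look-alikes about, which are no part of the job. What is shaped like the front but blue or white is not meant.

How it is judged:
By the outcome, as a careful person would: the job done as asked, in the order asked, and still so for the second after the job is handed in, with the robot touching nothing.
It also fails if it takes over 72 s, if anything falls off the work surface, if the arm or the gripper's body presses on something with over 40 N, if the wrist force passes 120 N, or if a joint passes its speed limit or range.

## Robot

A 6-joint arm with a two-finger parallel gripper is mounted at the origin on the work surface. World frame = base frame: x ahead of the robot, y to its left, z up, the work surface at z = 0. Lengths are in m, angles in degrees, forces in N, time in s.
With the tool pointing down it reaches from about 0.3 to 0.75 m from the base axis. Payload 8.5 kg.
Tool frame: the origin (TCP) lies between the finger pads; the fingertips stand 17 mm ahead of it and the grasp point (between the pads) lies 2 mm behind it; z points along the fingers, y is the direction in which the jaws open and shut (so a half turn about z gives the same grasp; the last joint's range is limited). The gripper opens to 85 mm and grips with 20 to 120 N. Pads are 22 mm wide; open, the fingers measure 114 mm over their backs; the gripper's body (76 mm by 85 mm) begins 54 mm behind the grasp point. The pads swing forward as they close: fully open they stand 13 mm farther back than shut.
Start: joints at [52.179, 21.807, 74.336, -0, 83.858, -12.336], TCP at [0.237, 0.496, 0.248] pointing down, gripper open.
Joint ranges: [-178.18, 178.18], [-50.72, 133.34], [12.68, 142.11], [-81.47, 261.47], [9.98, 163.14], [-165.26, 165.26]. Speed limits (degrees/s): [136.94, 136.94, 180, 180, 180, 180].

## Interface

Orientations are given as a 3x3 rotation matrix whose columns are the frame's x, y, z axes.
In Python, from rig import readout, eyes, env gives the robot as it stands.
- The arm moves only by the tool arm_command, never from a script. Its argument "rows" is text: rows parted by semicolons, each of 7 numbers parted by spaces: the closure, from 0 (fully open) to 1 (shut), then the shift along the tool's x, y, z in mm, then the turn, a rotation vector about the tool's x, y, z in degrees. In form: grip dx dy dz rx ry rz; .... A call has 1 to 5 rows; each row shifts and turns the commanded pose from where the row before left it, along the tool's axes as they then stand; what a row does not reach is not made up. A row lasts 1/12 s, in which the tool goes at most 41.7 mm and 7.16 degrees, less where a joint would pass 70% of its speed; a pose out of reach is approached as far as the arm can. A call with a gripper value outside its range is refused whole. The fingers move at their own pace and stop on an object; "squeeze" is the grip in N (left out, the last holds). Time passes only in rows, so rows that do not move let the fingers close. It gives the time, the measured TCP pose, the force and the opening at its end, in the units of the state.
- readout.observe(): the state, without advancing time (a new reading comes with each control period).
- eyes.get_image(name): name is "scene" or "top" or "wrist"; returns the picture (480x640x3 uint8, red, green, blue); there is no depth.
- eyes.camera_model(name): a dict with "mtx" (3x3 intrinsics, pixels), "view" (4x4, takes a point from world to camera coordinates). Camera axes: x right, y up, looking along -z (the intrinsics and any distortion apply to the point x, -y, -z); pixel columns grow to the right and rows downward; lengths in m; the calibration is good to about 2 mm. A picture is of the moment at which its call begins: read the wrist's pose just before it. camera_model takes no time and is no camera call; for the wrist camera it gives the pose at the moment of the call.
- env.close_job(): hands the job in, once; it reports no verdict.
The state is a dict: "time_s": time; "q": joint angles; "qvel": joint speeds; "joint_efforts": joint torques, N m; "position": TCP position; "tool_rot": TCP orientation; "ft_force": force on the tool from outside, world axes, zero at the start; "wrist_torque": the same for the moment, N m; "grip_width": finger opening in m.
Only numpy, scipy, OpenCV 4.12 (cv2) and the standard library are available. Lean on these libraries where they do the work, as an engineer would, in place of code of your own. Each camera call takes 0.05 s, during which the arm holds its last target. There are 200 camera calls.

## Working session

There is one attempt and no reset: what is moved stays moved. The work goes in short steps, Python scripts to look and compute and a tool call to move; the robot and the scene stay as the last step left them, time stands still between calls to the robot, and variables do not carry over. Pictures are saved under pics/ and viewed, about 8 in all and at most 12, crops included, and the job is handed in when it is done.

Besides the shell and the picture viewer there is one more tool, called after "Emit:" as name(argument=value, ...) on one line, values as JSON. arm_command: Moves the arm, as the interface text tells. Its arguments: {"type":"object","properties":{"rows":{"type":"string"},"squeeze":{"type":"number"}},"required":["rows"]}

```bash
ls; mkdir -p pics
cat > h.py <<'E'
import numpy as np, cv2
from rig import readout, eyes, env
def snap(n,f):
    m=eyes.camera_model(n); im=eyes.get_image(n); cv2.imwrite('pics/'+f,cv2.cvtColor(im,cv2.COLOR_RGB2BGR)); np.save('pics/'+f+'.npy',im); return im,m
def ray(m,px):
    K=np.array(m['mtx']);V=np.array(m['view']);R=V[:3,:3];t=V[:3,3]
    d=np.linalg.inv(K)@[px[0],px[1],1]; d=R.T@(d*[1,-1,-1]); return -R.T@t,d
def onz(m,px,z):
    c,d=ray(m,px); return c+d*(z-c[2])/d[2]
def proj(m,p):
    V=np.array(m['view']);q=V[:3,:3]@np.array(p)+V[:3,3];q=np.array(m['mtx'])@(q*[1,-1,-1]);return q[:2]/q[2]
E
python3 - <<'E'
from h import *
for n in('scene','top'):
    im,m=snap(n,n+'0.png'); print(n,np.array(m['view']).round(3).tolist(),np.array(m['mtx']).round(1).tolist(),[k for k in m])
print(readout.observe())
E
```

```text
pics
scene [[0.413, 0.91, 0.019, -0.229], [-0.676, 0.293, 0.676, 0.274], [0.61, -0.292, 0.736, -1.381], [0.0, 0.0, 0.0, 1.0]] [[469.2, 0.0, 319.4], [0.0, 469.2, 241.1], [0.0, 0.0, 1.0]] ['mtx', 'view']
top [[0.021, -1.0, -0.012, 0.002], [0.999, 0.021, 0.048, -0.508], [-0.047, -0.013, 0.999, -1.612], [0.0, 0.0, 0.0, 1.0]] [[569.0, 0.0, 318.8], [0.0, 569.0, 246.7], [0.0, 0.0, 1.0]] ['mtx', 'view']
{'time_s': 0.1, 'q': array([ 5.21805674e+01,  2.18364688e+01,  7.43790172e+01, -4.50717464e-04,
        8.38580652e+01, -1.23362521e+01]), 'qvel': array([-0.00539765,  0.00326964, -0.16059384,  0.02743568, -0.00880188,
        0.00124169]), 'joint_efforts': array([ 3.79751291e-03, -4.49223697e+01, -2.31655079e+01, -1.57935083e-04,
        3.72156675e-03, -5.36640607e-05]), 'position': array([0.23649239, 0.49629321, 0.24778791]), 'tool_rot': array([[-9.02711884e-01,  4.30244865e-01, -7.80960814e-04],
       [ 4.30245491e-01,  9.02711349e-01, -1.01885932e-03],
       [ 2.66623200e-04, -1.25574128e-03, -9.99999176e-01]]), 'ft_force': array([-0.50202925,  0.2439805 , -0.48555564]), 'wrist_torque': array([-0.00356892, -0.01642403,  0.00889362]), 'grip_width': 0.08536568520283232}
```

View pics/scene0.png

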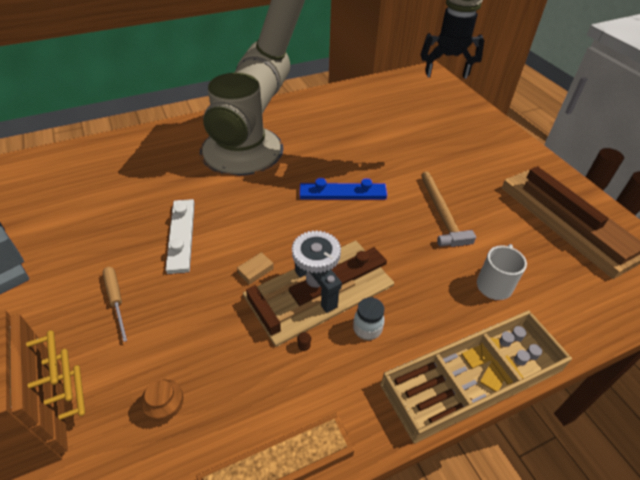

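View pics/top0.png

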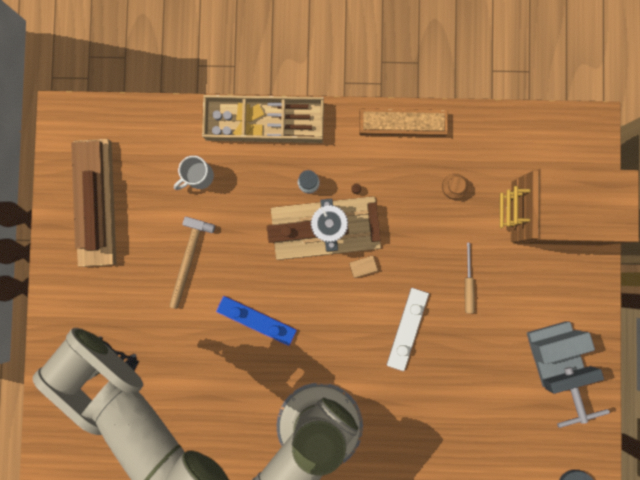

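The scene view shows the press at (318,285), with its wheel at (316,250). In the top view the wheel is at (329,223), the overhanging end of the front at (268,233) and the stop block at (374,220). The blue and white look-alikes are well away from it.

Run:
```python
from h import *
a=cv2.imread('pics/top0.png')[160:290,250:400]; a=cv2.resize(a,None,fx=5,fy=4.6,interpolation=cv2.INTER_CUBIC)
a=cv2.resize(cv2.imread('pics/top0.png')[165:285,245:405],None,fx=5,fy=5,interpolation=cv2.INTER_CUBIC); cv2.imwrite('pics/topc.png',a)
m=eyes.camera_model('top')
print('wheel',onz(m,(329.5,223.5),.146),'push',onz(m,(267.5,233),.02))
im=np.load('pics/top0.png.npy').astype(int)
sub=im[190:260,295:365]; mk=(sub.min(2)>150).astype(np.uint8)
c=max(cv2.findContours(mk,0,1)[0],key=cv2.contourArea); print(cv2.minEnclosingCircle(c),cv2.fitEllipse(c))
```

```text
wheel [ 0.56279296 -0.01565562  0.146     ] push [0.54327046 0.15955735 0.02      ]
((33.59090805053711, 31.863636016845703), 19.20248031616211) ((33.73182678222656, 32.66825485229492), (34.93529510498047, 36.103309631347656), 164.92564392089844)
```

View pics/topc.png

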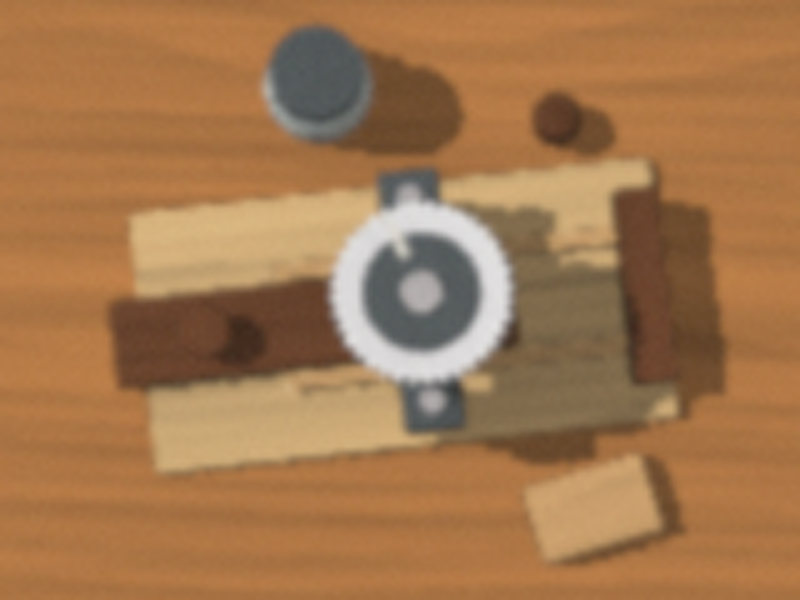

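Topc shows the wheel centre at crop (422,292), and the pale bar pointing up and slightly left of it. The base edges slope about 6°, the push end of the front is at crop x≈115, y≈345, and the offcut, jar and spare knob stand clear. I'll turn the tool world-aligned, shut the fingers and go near the wheel for a close look.

Emit:
arm_command(rows="1 0 0 -10 0 0 -6.4; 1 0 0 -10 0 0 -6.4; 1 0 0 -10 0 0 -6.4; 1 0 0 -10 0 0 -6.3; 1 -17 -34 -5 0 0 0", squeeze=20)

```text
time_s: 0.52
position: [0.2522, 0.4652, 0.2936]
tool_rot: [[-1.0, -0.011, -0.0], [-0.011, 1.0, 0.002], [0.0, 0.002, -1.0]]
ft_force: [1.1, -0.5, -1.0]
grip_width: 0.0253
```

Emit:
arm_command(rows="1 -17 -34 -5 0 0 0; 1 -17 -34 -5 0 0 0; 1 -17 -34 -5 0 0 0; 1 -17 -34 -5 0 0 0; 1 -17 -34 -5 0 0 0")

```text
time_s: 0.93
position: [0.3389, 0.2908, 0.3184]
tool_rot: [[-1.0, -0.001, -0.0], [-0.001, 1.0, -0.0], [0.0, -0.0, -1.0]]
ft_force: [1.0, 0.3, 0.0]
grip_width: 0.0002
```

Emit:
arm_command(rows="1 -17 -34 -5 0 0 0; 1 -17 -34 -5 0 0 0; 1 -17 -34 -5 0 0 0; 1 -17 -34 -5 0 0 0; 1 -17 -34 -5 0 0 0")

```text
time_s: 1.35
position: [0.424, 0.1207, 0.3435]
tool_rot: [[-1.0, -0.0, -0.0], [-0.0, 1.0, 0.0], [0.0, 0.0, -1.0]]
ft_force: [1.2, 1.3, 0.3]
grip_width: -0.0002
```

Emit:
arm_command(rows="1 -10 -34 0 0 0 0; 1 0 -34 0 0 0 0; 1 0 -34 0 0 0 0; 1 0 -34 0 0 0 0; 1 0 0 0 0 0 0")

```text
time_s: 1.77
position: [0.4339, -0.018, 0.3428]
tool_rot: [[-1.0, 0.005, -0.001], [0.005, 1.0, -0.001], [0.001, -0.001, -1.0]]
ft_force: [0.1, 0.5, -1.0]
grip_width: 0.0003
```

Run:
```python
from h import *
s=readout.observe(); print(s['time_s'],s['position'],s['tool_rot'].round(3).tolist(),s['q'].round(1),s['ft_force'].round(2),s['grip_width'])
im,m=snap('wrist','w1.png'); V=np.array(m['view']); print('cam',(-V[:3,:3].T@V[:3,3]).round(3),V.round(3).tolist(),np.array(m['mtx'])[0])
print('wheel px expected',proj(m,[.563,-.0157,.146]))
np.savez('pics/w1m.npz',**m)
```

```text
1.7667 [ 0.43385398 -0.01796659  0.34276771] [[-1.0, 0.005, -0.001], [0.005, 1.0, -0.001], [0.001, -0.001, -1.0]] [-1.800e+01  6.600e+00  7.970e+01 -1.000e-01  9.370e+01 -1.077e+02] [ 0.08  0.47 -1.05] 0.0002771981398773722
cam [ 0.365 -0.018  0.468] [[0.006, 1.0, -0.002, 0.016], [-0.964, 0.005, -0.267, 0.477], [-0.267, 0.003, 0.964, -0.353], [0.0, 0.0, 0.0, 1.0]] [412.76343913   0.         322.20720854]
wheel px expected [326.25841133 358.99691874]
```

View pics/w1.png

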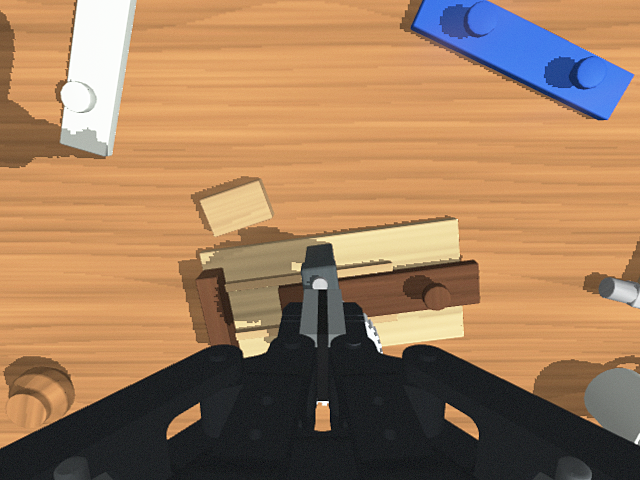

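The wrist view (w1) shows the shut fingers at the centre, hiding the wheel. The near post is at (320,260), the front at (280–480, 265–310) and its push end near (480,283). I'll move past the wheel so it comes into view.

Emit:
arm_command(rows="1 -36 0 0 0 0 0; 1 -36 0 0 0 0 0; 1 -36 0 0 0 0 0; 1 -36 0 0 0 0 0; 1 -36 0 0 0 0 0")

```text
time_s: 2.23
position: [0.6152, -0.0118, 0.343]
tool_rot: [[-1.0, -0.002, -0.0], [-0.002, 1.0, 0.0], [0.0, 0.0, -1.0]]
ft_force: [0.5, -1.2, 0.7]
grip_width: 0.0
```

Emit:
arm_command(rows="1 0 0 0 0 0 0; 1 0 0 0 0 0 0")

```text
time_s: 2.4
position: [0.6148, -0.0122, 0.3413]
tool_rot: [[-1.0, -0.002, -0.003], [-0.002, 1.0, 0.001], [0.003, 0.001, -1.0]]
ft_force: [-0.9, -0.2, 0.7]
grip_width: -0.0003
```

Run:
```python
from h import *
s=readout.observe(); print(s['time_s'],s['position'],s['q'].round(1),s['ft_force'].round(2))
im,m=snap('wrist','w2.png'); np.savez('pics/w2m.npz',**m)
print('wheel px expected',proj(m,[.563,-.0157,.146]))
p=s['position'];R=s['tool_rot']
for v in [(-.011,0,.017),(-.011,.015,.017),(-.011,-.015,.017),(.011,0,.017),(.011,.015,.017)]: print(v,proj(m,p+R@v).round(1))
```

```text
2.4 [ 0.6148395  -0.01220462  0.34127806] [ -12.2   26.5   51.6    0.   102.  -102.3] [-0.88 -0.22  0.68]
wheel px expected [317.94460863 148.95461743]
(-0.011, 0, 0.017) [322.8 341.2]
(-0.011, 0.015, 0.017) [362.  341.2]
(-0.011, -0.015, 0.017) [283.6 341.2]
(0.011, 0, 0.017) [322.8 287.6]
(0.011, 0.015, 0.017) [363.5 287.6]
```

View pics/w2.png

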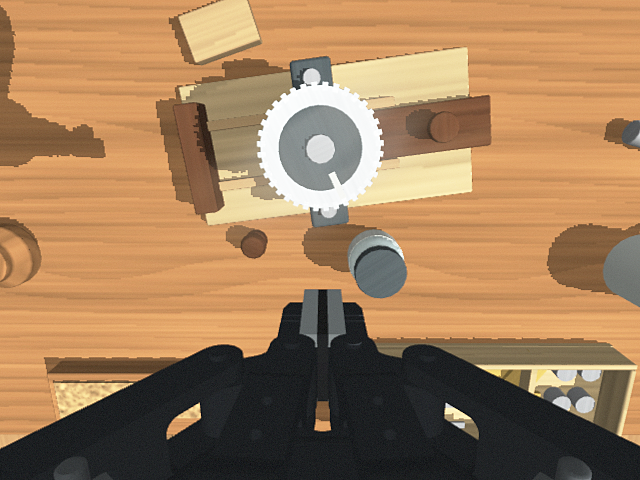

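The wheel is clear in w2: centre near (320,148), with the pale bar pointing to (335,180). The push end is at (490,120) and the stop block at (200,158). The finger pads at the tip span columns 303–342, and the wider black part begins at row 303.

```bash
python3 - <<'E'
from h import *
m=dict(np.load('pics/w2m.npz')); im=np.load('pics/w2.png.npy').astype(int)
p=np.array([.61484,-.0122,.34128])
for z in (.017,.012,.007,.002,-.005): print(z,[proj(m,p+np.array([-.011,y,-z])).round(0).tolist() for y in (.0072,.0145)])
sub=im[70:225,245:400]; mk=(sub.min(2)>185).astype(np.uint8); mk=cv2.morphologyEx(mk,cv2.MORPH_OPEN,np.ones((3,3)))
c=max(cv2.findContours(mk,0,1)[0],key=cv2.contourArea); h=cv2.convexHull(c); e=cv2.fitEllipse(h); e0=np.array(e[0])+(245,70); print('wheel',e0,e[1])
W=onz(m,e0,.146); print('W',W, 'rad',np.linalg.norm(onz(m,e0+[e[1][0]/2,0],.146)-W))
b=onz(m,(335.5,180),.147)-W; print('bar ang',np.degrees(np.arctan2(b[1],b[0])))
for n,a,b in (('base far',(208,226),(471,191)),('base near',(178,87),(467,47)),):
    A,B=onz(m,a,.012),onz(m,b,.012); print(n,A,B,'yaw',np.degrees(np.arctan2(-(B-A)[0],(B-A)[1])))
g=(im.max(2)<130)&(im[...,0]>im[...,2]*1.3)
A,B=onz(m,(489.5,95),.028),onz(m,(491.5,145),.028); print('push end corners top',A,B)
print('stop', onz(m,(187,103),.046),onz(m,(221,213),.046))
E
python3 - <<'E'
import cv2
a=cv2.imread('pics/w2.png'); cv2.imwrite('pics/w2c.png',cv2.resize(a[40:340,165:505],None,fx=2,fy=2,interpolation=2)[:600])
E
```

```text
0.017 [[342.0, 288.0], [362.0, 288.0]]
0.012 [[343.0, 293.0], [363.0, 293.0]]
0.007 [[344.0, 299.0], [365.0, 299.0]]
0.002 [[344.0, 305.0], [366.0, 305.0]]
-0.005 [[346.0, 314.0], [369.0, 314.0]]
wheel [319.69462585 144.24347687] (123.7851791381836, 141.91026306152344)
W [ 0.55951105 -0.01437126  0.146     ] rad 0.04684292456194429
bar ang 24.43815665519798
base far [ 0.65533918 -0.14149343  0.012     ] [0.61513561 0.15216914 0.012     ] yaw 7.79555683977643
base near [ 0.50735312 -0.16195621  0.012     ] [0.46880105 0.13392808 0.012     ] yaw 7.423499778744351
push end corners top [0.51582174 0.15556199 0.028     ] [0.56481712 0.1629685  0.028     ]
stop [ 0.52484839 -0.14339083  0.046     ] [ 0.63330784 -0.11736044  0.046     ]
```

View pics/w2c.png

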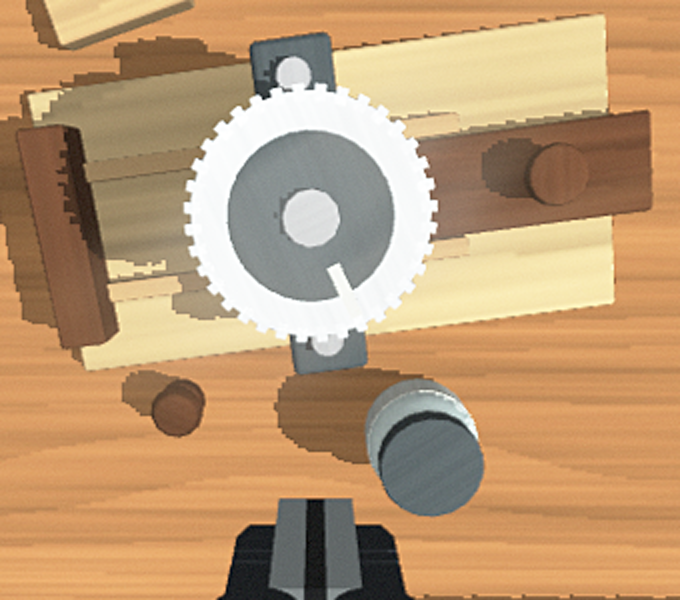

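Emit:
arm_command(rows="1 33 -1 0 0 0 0; 1 33 -1 0 0 0 0; 1 33 -1 0 0 0 0; 1 33 0 0 0 0 0; 1 0 0 30 0 0 0")

```text
time_s: 2.87
position: [0.4779, -0.0155, 0.3194]
tool_rot: [[-1.0, -0.001, 0.011], [-0.001, 1.0, -0.004], [-0.011, -0.004, -1.0]]
ft_force: [2.3, -1.1, 0.9]
grip_width: -0.0001
```

Emit:
arm_command(rows="1 0 0 40 0 0 0; 1 0 0 40 0 0 0; 1 0 0 40 0 0 0; 1 0 0 38 0 0 0; 1 0 0 0 0 0 0")

```text
time_s: 3.28
position: [0.4777, -0.0151, 0.1508]
tool_rot: [[-1.0, -0.0, -0.01], [-0.0, 1.0, 0.003], [0.01, 0.003, -1.0]]
ft_force: [-0.8, 0.4, -0.6]
grip_width: 0.0002
```

Emit:
arm_command(rows="1 0 0 0 0 0 0; 1 0 0 0 0 0 0; 1 -6 0 0 0 0 0; 1 -6 0 0 0 0 0; 1 -2 0 0 0 0 0")

```text
time_s: 3.7
position: [0.4974, -0.0167, 0.1568]
tool_rot: [[-1.0, -0.0, 0.003], [-0.0, 1.0, -0.001], [-0.003, -0.001, -1.0]]
ft_force: [-0.7, -0.2, -0.1]
grip_width: -0.0003
```

Emit:
arm_command(rows="1 -1 0 0 0 0 0; 1 0 0 0 0 0 0")

```text
time_s: 3.87
position: [0.4972, -0.0165, 0.1556]
tool_rot: [[-1.0, -0.0, 0.001], [-0.0, 1.0, -0.0], [-0.001, -0.0, -1.0]]
ft_force: [-0.4, 0.5, -0.8]
grip_width: -0.0001
```

Emit:
arm_command(rows="1 -1 0 0 0 0 0; 1 0 0 0 0 0 0")

```text
time_s: 4.03
position: [0.4978, -0.0165, 0.1553]
tool_rot: [[-1.0, -0.0, -0.0], [-0.0, 1.0, -0.0], [0.0, -0.0, -1.0]]
ft_force: [0.6, -0.4, -1.1]
grip_width: -0.0001
```

Emit:
arm_command(rows="1 -2 0 1 0 0 0; 1 0 0 1 0 0 0")

```text
time_s: 4.2
position: [0.5, -0.0165, 0.1533]
tool_rot: [[-1.0, -0.0, 0.0], [-0.0, 1.0, -0.0], [-0.0, -0.0, -1.0]]
ft_force: [-1.0, 0.3, -0.5]
grip_width: 0.0002
```

Emit:
arm_command(rows="1 -1.5 0 0 0 0 0; 1 0 0 0 0 0 0")

```text
time_s: 4.37
position: [0.5014, -0.0165, 0.1532]
tool_rot: [[-1.0, -0.0, -0.0], [-0.0, 1.0, 0.0], [0.0, 0.0, -1.0]]
ft_force: [0.2, 0.9, -0.4]
grip_width: -0.0001
```

Emit:
arm_command(rows="1 -1.5 0 0 0 0 0; 1 0 0 0 0 0 0")

```text
time_s: 4.53
position: [0.503, -0.0165, 0.1534]
tool_rot: [[-1.0, -0.0, 0.0], [-0.0, 1.0, -0.0], [-0.0, -0.0, -1.0]]
ft_force: [-0.2, -0.4, -0.5]
grip_width: -0.0001
```

Emit:
arm_command(rows="1 -1 0 0 0 0 0; 1 0 0 0 0 0 0")

```text
time_s: 4.7
position: [0.5039, -0.0165, 0.1533]
tool_rot: [[-1.0, -0.0, 0.0], [-0.0, 1.0, -0.0], [-0.0, -0.0, -1.0]]
ft_force: [-0.3, -0.5, -0.0]
grip_width: 0.0
```

Emit:
arm_command(rows="1 -1 0 0 0 0 0; 1 0 0 0 0 0 0")

```text
time_s: 4.87
position: [0.5048, -0.0164, 0.1533]
tool_rot: [[-1.0, -0.0, -0.0], [-0.0, 1.0, 0.0], [0.0, 0.0, -1.0]]
ft_force: [-0.4, -0.3, -0.6]
grip_width: -0.0003
```

Emit:
arm_command(rows="1 -1 0 0 0 0 0; 1 0 0 0 0 0 0")

```text
time_s: 5.03
position: [0.505, -0.0164, 0.1532]
tool_rot: [[-1.0, -0.0, -0.002], [-0.0, 1.0, 0.0], [0.002, 0.0, -1.0]]
ft_force: [-4.4, -0.7, 1.8]
grip_width: 0.0
```

Emit:
arm_command(rows="1 -1 0 0 0 0 0; 1 0 0 0 0 0 0")

```text
time_s: 5.2
position: [0.5052, -0.0163, 0.1531]
tool_rot: [[-1.0, -0.001, -0.005], [-0.001, 1.0, 0.0], [0.005, 0.0, -1.0]]
ft_force: [-9.7, -1.2, 4.6]
grip_width: 0.0003
```

Contact was felt at X≈0.505, with a stiffness of about 5 N/mm. I'll start rolling with about 10 N of press: a fixed-orientation path round the wheel, anticlockwise.

Emit:
arm_command(rows="1 0 -6 0 0 0 0; 1 -2.3 -14.5 0 0 0 0; 1 -6.7 -13.1 0 0 0 0; 1 0 0 0 0 0 0")

```text
time_s: 5.53
position: [0.517, -0.052, 0.1534]
tool_rot: [[-1.0, 0.001, 0.001], [0.001, 1.0, -0.001], [-0.001, -0.001, -1.0]]
ft_force: [1.1, 0.3, 0.5]
grip_width: 0.0003
```

Emit:
arm_command(rows="1 -10.4 -10.4 0 0 0 0; 1 -13.1 -6.7 0 0 0 0; 1 -14.5 -2.3 0 0 0 0; 1 0 0 0 0 0 0")

```text
time_s: 5.87
position: [0.5558, -0.0729, 0.1534]
tool_rot: [[-1.0, 0.001, 0.002], [0.001, 1.0, -0.006], [-0.002, -0.006, -1.0]]
ft_force: [-1.7, -16.7, 0.1]
grip_width: -0.0001
```

Run:
```python
from h import *
s=readout.observe(); print(s['position'],s['ft_force'].round(2))
im,m=snap('top','t3.png')
cv2.imwrite('pics/t3c.png',cv2.resize(cv2.imread('pics/t3.png')[175:275,265:385],None,fx=5,fy=5,interpolation=2))
```

```text
[ 0.5558485  -0.07288408  0.15339991] [ -1.66 -16.65   0.07]
```

View pics/t3c.png

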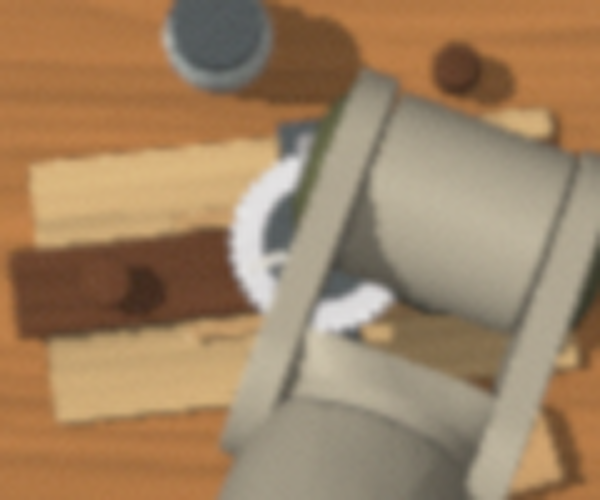

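The crop shows the bar now pointing left at about (278,262), which is roughly 75–80° of anticlockwise turn. So the rolling works with little slip. I'll ease the press a bit at the −Y side and add some inward press at the corners.

Emit:
arm_command(rows="1 -10 -0.5 0 0 0 0; 1 -10 -0.7 0 0 0 0; 1 -13.9 2.9 0 0 0 0; 1 -12.5 7.3 0 0 0 0; 1 0 0 0 0 0 0")

```text
time_s: 6.33
position: [0.6021, -0.0599, 0.1532]
tool_rot: [[-1.0, -0.001, 0.002], [-0.001, 1.0, -0.0], [-0.002, -0.0, -1.0]]
ft_force: [0.6, -0.2, -0.1]
grip_width: 0.0001
```

Emit:
arm_command(rows="1 -10.4 10.4 0 0 0 0; 1 -7.3 12.5 0 0 0 0; 1 -2.9 13.9 0 0 0 0; 1 0 0 0 0 0 0")

```text
time_s: 6.67
position: [0.622, -0.0208, 0.1536]
tool_rot: [[-1.0, -0.002, 0.004], [-0.002, 1.0, 0.001], [-0.004, 0.001, -1.0]]
ft_force: [7.4, -0.4, -1.5]
grip_width: -0.0001
```

Emit:
arm_command(rows="1 0 0 0 0 0 0; 1 0 0 0 0 0 0")

```text
time_s: 6.83
position: [0.6218, -0.0222, 0.1536]
tool_rot: [[-1.0, -0.002, 0.004], [-0.002, 1.0, 0.0], [-0.004, 0.0, -1.0]]
ft_force: [7.2, 0.5, -1.3]
grip_width: -0.0003
```

The two-sided probe puts the spindle axis near (0.5634, −0.0155), and the tip acts like a round of about 9 mm radius. I'll carry on along a plain circle of radius 56.2 mm, rising with the wheel.

Emit:
arm_command(rows="1 1.5 15.6 -0.5 0 0 0; 1 5.4 16.7 -0.3 0 0 0; 1 10.4 14.2 -0.3 0 0 0; 1 0 0 0 0 0 0")

```text
time_s: 7.17
position: [0.6043, 0.0281, 0.1553]
tool_rot: [[-1.0, -0.004, 0.007], [-0.004, 1.0, 0.005], [-0.007, 0.005, -1.0]]
ft_force: [12.1, 12.3, -2.4]
grip_width: -0.0001
```

Emit:
arm_command(rows="1 14.2 10.4 -0.3 0 0 0; 1 16.7 5.4 -0.3 0 0 0; 1 17.6 0 -0.3 0 0 0; 1 0 0 0 0 0 0")

```text
time_s: 7.5
position: [0.5515, 0.0446, 0.1559]
tool_rot: [[-1.0, -0.003, -0.002], [-0.003, 1.0, 0.009], [0.002, 0.009, -1.0]]
ft_force: [-4.3, 25.7, 7.4]
grip_width: -0.0001
```

Emit:
arm_command(rows="1 16.7 -5.4 -0.3 0 0 0; 1 14.2 -10.4 -0.3 0 0 0; 1 0 0 0 0 0 0")

```text
time_s: 7.75
position: [0.519, 0.0255, 0.1556]
tool_rot: [[-1.0, -0.002, -0.008], [-0.002, 1.0, 0.004], [0.008, 0.004, -1.0]]
ft_force: [-12.4, 7.5, 3.3]
grip_width: 0.0001
```

Emit:
arm_command(rows="1 10.4 -14.2 -0.3 0 0 0; 1 5.4 -16.7 -0.3 0 0 0; 1 0 0 0 0 0 0")

```text
time_s: 8.0
position: [0.5053, -0.008, 0.156]
tool_rot: [[-1.0, -0.0, -0.005], [-0.0, 1.0, 0.001], [0.005, 0.001, -1.0]]
ft_force: [-8.6, -0.3, 1.9]
grip_width: 0.0001
```

Run:
```python
from h import *
for n in('top','scene'): snap(n,n+'4.png')
a=cv2.resize(cv2.imread('pics/top4.png')[185:265,285:385],None,fx=5,fy=5,interpolation=2)
b=cv2.resize(cv2.imread('pics/scene4.png')[210:310,260:330],None,fx=4,fy=4,interpolation=2)
cv2.imwrite('pics/c4.png',np.hstack([a,b]))
```

```text
(no output)
```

View pics/c4.png

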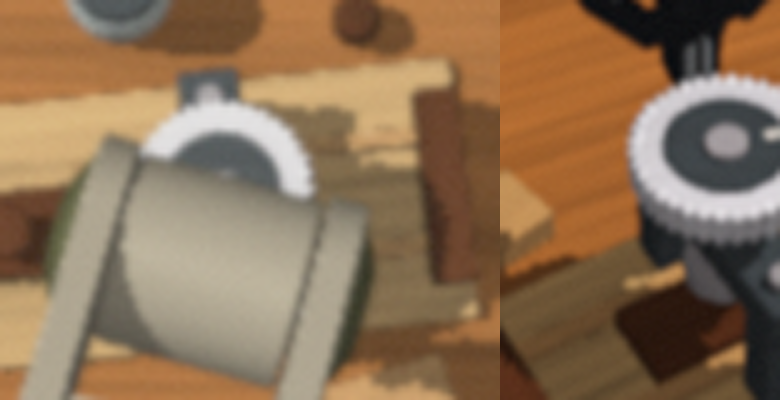

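The scene view shows the wheel top and bar well, with the bar now pointing to the right of the crop. I'll measure the bar angle there numerically.

```bash
cat >> h.py <<'E'
def bar(im,m,W=(.5634,-.0145),turns=0.3):
    z=.146+.005*turns; best=[]
    for a in range(0,360,3):
        v=[]
        for r in (.021,.023,.025,.027,.029):
            p=proj(m,[W[0]+r*np.cos(np.radians(a)),W[1]+r*np.sin(np.radians(a)),z])
            v.append(im[int(round(p[1])),int(round(p[0]))].min())
        best.append((int(np.mean(v)),a))
    return sorted(best)[::-1][:8]
E
python3 - <<'E'
from h import *
for n,t in(('scene0',0),('scene4',.8)): print(n,bar(np.load(f'pics/{n}.png.npy'),eyes.camera_model('scene'),turns=t))
E
```

```text
scene0 [(164, 24), (155, 27), (150, 21), (143, 30), (129, 18), (116, 33), (94, 36), (94, 15)]
scene4 [(166, 84), (164, 87), (158, 81), (143, 90), (138, 78), (116, 75), (115, 93), (102, 96)]
```

The bar has gone from 24.5° to 85°. With the path covered, that means 420° turned, about 1.17 turns, so roughly 300° remain. Continuing.

Emit:
arm_command(rows="1 0 -17.2 -0.4 0 0 0; 1 -5.4 -16.5 -0.3 0 0 0; 1 -10.4 -14.2 -0.3 0 0 0; 1 0 0 0 0 0 0")

```text
time_s: 8.43
position: [0.5235, -0.0575, 0.157]
tool_rot: [[-1.0, 0.001, -0.003], [0.001, 1.0, -0.001], [0.003, -0.001, -1.0]]
ft_force: [-6.0, -7.4, -0.3]
grip_width: 0.0002
```

Emit:
arm_command(rows="1 -14.2 -10.4 -0.3 0 0 0; 1 -16.7 -5.4 -0.3 0 0 0; 1 -17.6 0 -0.3 0 0 0; 1 0 0 0 0 0 0")

```text
time_s: 8.77
position: [0.5747, -0.0735, 0.1583]
tool_rot: [[-1.0, 0.0, 0.002], [0.0, 1.0, -0.004], [-0.002, -0.004, -1.0]]
ft_force: [2.4, -14.3, -1.4]
grip_width: 0.0001
```

Emit:
arm_command(rows="1 -16.7 5.4 -0.3 0 0 0; 1 -14.2 10.4 -0.3 0 0 0; 1 -10.4 14.2 -0.3 0 0 0; 1 0 0 0 0 0 0")

```text
time_s: 9.1
position: [0.6172, -0.0403, 0.1597]
tool_rot: [[-1.0, -0.002, 0.007], [-0.002, 1.0, -0.002], [-0.007, -0.002, -1.0]]
ft_force: [13.7, -4.4, -3.4]
grip_width: 0.0002
```

Run:
```python
from h import *
im,m=snap('scene','scene5.png'); print(bar(im,m,turns=1.7))
```

```text
[(53, 285), (47, 279), (46, 282), (38, 288), (37, 276), (35, 291), (28, 57), (28, 54)]
```

Emit:
arm_command(rows="1 -5.4 16.7 -0.3 0 0 0; 1 0 17.6 -0.3 0 0 0; 1 5.4 16.9 -0.3 0 0 0; 1 10.4 14.5 -0.3 0 0 0; 1 13.5 10 -0.3 0 0 0")

```text
time_s: 9.57
position: [0.5922, 0.0379, 0.1615]
tool_rot: [[-1.0, -0.002, 0.008], [-0.002, 1.0, 0.004], [-0.008, 0.004, -1.0]]
ft_force: [11.0, 12.4, 0.7]
grip_width: -0.0001
```

Emit:
arm_command(rows="1 0 0 0 0 0 0; 1 -8 12 0 0 0 0; 1 -8 14 0 0 0 0; 1 0 30 -20 0 0 0; 1 0 30 -20 0 0 0")

```text
time_s: 9.98
position: [0.605, 0.1216, 0.2002]
tool_rot: [[-1.0, 0.0, -0.003], [0.0, 1.0, 0.001], [0.003, 0.001, -1.0]]
ft_force: [0.5, -0.4, 0.1]
grip_width: 0.0001
```

Emit:
arm_command(rows="1 0 35 -20 0 0 0; 1 0 35 -10 0 0 0; 1 0 30 0 0 0 0; 1 0 0 0 0 0 0")

```text
time_s: 10.32
position: [0.6043, 0.2261, 0.2313]
tool_rot: [[-1.0, -0.006, 0.001], [-0.006, 1.0, 0.002], [-0.001, 0.002, -1.0]]
ft_force: [-0.3, -0.4, 0.4]
grip_width: 0.0002
```

Run:
```python
from h import *
im,m=snap('scene','scene6.png'); print(bar(im,m,turns=2))
i2,m2=snap('top','top6.png'); print(bar(i2,m2,turns=2)); print(bar(np.load('pics/top0.png.npy'),m2))
s=readout.observe(); print(s['time_s'],s['position'],s['ft_force'].round(1),s['q'].round(0))
a=cv2.resize(cv2.imread('pics/top6.png')[165:285,245:405],None,fx=2.5,fy=2.5,interpolation=2)
b=cv2.resize(cv2.imread('pics/scene6.png')[210:310,230:400],None,fx=2.3,fy=3,interpolation=2)
cv2.imwrite('pics/c6.png',np.hstack([a,b]))
```

```text
[(91, 39), (88, 36), (85, 33), (79, 42), (75, 30), (74, 45), (58, 48), (56, 27)]
[(105, 36), (104, 39), (97, 42), (97, 33), (88, 30), (86, 45), (82, 48), (73, 27)]
[(169, 27), (165, 24), (157, 30), (151, 21), (145, 33), (129, 18), (124, 36), (117, 15)]
10.4167 [0.60485298 0.2217017  0.23044414] [ 0.3 -0.6 -0.5] [ 10.  32.  60.   0.  88. -81.]
```

View pics/c6.png

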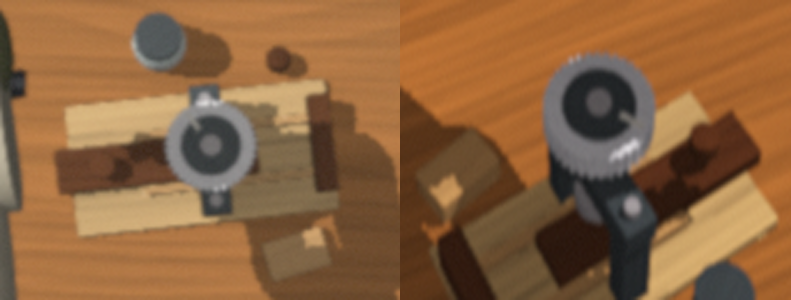

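Both views show the bar at about 37.5°, so about 12° past two turns. The bystanders look unmoved. I'll confirm the turn count from the wheel's rise, and locate the push end.

Run:
```python
from h import *
m=eyes.camera_model('scene')
for z in (.146,.151,.156,.161): print(z,proj(m,[.5634-.049,-.0145,z]).round(1),proj(m,[.5634,-.0145,z]).round(1))
for n in('scene0','scene6'):
    im=np.load(f'pics/{n}.png.npy'); h=cv2.cvtColor(im,cv2.COLOR_RGB2HSV)
    x0=300; col=h[215:290,x0:335,1].astype(int)
    print(n,'rim top row:',[215+int(np.argmax(h[215:290,x,1]<75)) for x in range(304,328,3)])
m=eyes.camera_model('top'); 
for n in('top0','top6'):
    im=np.load(f'pics/{n}.png.npy').astype(int)
    for r in (229,233,237): print(n,r,[int(v) for v in im[r,262:276].sum(1)])
print(onz(m,(267.5,226),.028),onz(m,(270,242),.028))
```

```text
0.146 [306.1 230.7] [316.  247.2]
0.151 [306.1 229. ] [316.  245.5]
0.156 [306.1 227.3] [316.  243.7]
0.161 [306.1 225.5] [316.1 242. ]
scene0 rim top row: [233, 232, 232, 231, 231, 231, 232, 232]
scene6 rim top row: [230, 229, 229, 228, 228, 228, 229, 230]
top0 229 [354, 357, 356, 343, 301, 254, 222, 219, 213, 212, 206, 203, 206, 214]
top0 233 [379, 376, 376, 376, 366, 304, 243, 225, 217, 215, 210, 219, 210, 221]
top0 237 [385, 382, 385, 381, 368, 320, 254, 218, 209, 212, 204, 214, 217, 210]
top6 229 [353, 359, 354, 347, 304, 251, 223, 217, 215, 215, 209, 215, 209, 211]
top6 233 [381, 377, 383, 379, 367, 305, 244, 222, 211, 218, 216, 220, 214, 220]
top6 237 [378, 388, 384, 381, 370, 321, 258, 218, 211, 210, 212, 216, 217, 218]
[0.56258577 0.15923636 0.028     ] [0.51734253 0.15098705 0.028     ]
```

The rim rose about 3 px, or about 9–10 mm, which confirms two turns. Now I'll align with the press yaw and go down beside the push end.

Emit:
arm_command(rows="1 0 0 0 0 0 -7.1; 1 36 -10 0 0 0 -0.5; 1 36 -10 0 0 0 0; 1 0 0 35 0 0 0; 1 0 0 35 0 0 0")

```text
time_s: 10.83
position: [0.5363, 0.1898, 0.1623]
tool_rot: [[-0.991, -0.131, 0.005], [-0.131, 0.991, 0.001], [-0.005, 0.0, -1.0]]
ft_force: [1.7, 0.6, -0.2]
grip_width: -0.0001
```

Emit:
arm_command(rows="1 0 0 35 0 0 0; 1 0 0 30 0 0 0; 1 0 0 30 0 0 0; 1 0 0 15 0 0 0; 1 0 0 0 0 0 0")

```text
time_s: 11.25
position: [0.535, 0.1897, 0.0475]
tool_rot: [[-0.991, -0.131, -0.007], [-0.131, 0.991, -0.001], [0.007, 0.0, -1.0]]
ft_force: [0.7, -0.4, -0.2]
grip_width: -0.0001
```

Emit:
arm_command(rows="1 0 0 0 0 0 0; 1 0 0 0 0 0 0; 1 0 0 0 0 0 0")

```text
time_s: 11.5
position: [0.5378, 0.1908, 0.0524]
tool_rot: [[-0.991, -0.132, 0.003], [-0.132, 0.991, 0.0], [-0.003, 0.0, -1.0]]
ft_force: [0.3, -0.8, -0.8]
grip_width: -0.0003
```

```bash
cat >> h.py <<'E'
def press(p):
    a=np.radians(7.6); d=np.array(p[:2])-[.5634,-.0145]; return np.array([d@[np.cos(a),np.sin(a)],d@[-np.sin(a),np.cos(a)]])*1000
E
python3 - <<'E'
from h import *
s=readout.observe(); print(s['time_s'],s['position'],press(s['position']),s['ft_force'].round(1),s['tool_rot'].round(3)[0])
im,m=snap('wrist','w7.png')
E
```

```text
11.5 [0.53776146 0.19078393 0.05237051] [  1.73679583 206.8714817 ] [ 0.3 -0.8 -0.8] [-0.991 -0.132  0.003]
```

View pics/w7.png

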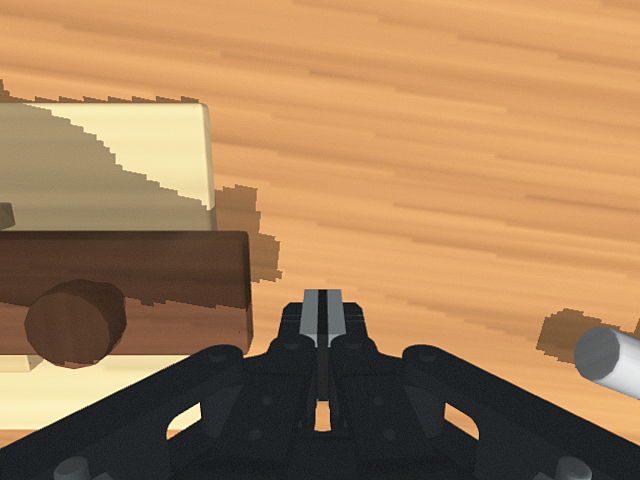

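The wrist view shows the front's end at column ≈250, rows 232–355, with the fingertips beyond it. I'll check the lateral offset from those pixels.

Run:
```python
from h import *
m=eyes.camera_model('wrist')
for p in ((248,232),(252,355)): print(press(onz(m,p,.028)))
```

```text
[-28.64108318 179.15851391]
[ 23.05365247 178.25695535]
```

Emit:
arm_command(rows="1 2.5 -4 9 0 0 0; 1 0 -4 8.5 0 0 0; 1 0 -4 0 0 0 0; 1 0 0 0 0 0 0; 1 0 0 0 0 0 0")

```text
time_s: 11.97
position: [0.5365, 0.1785, 0.0337]
tool_rot: [[-0.991, -0.132, 0.001], [-0.132, 0.991, 0.0], [-0.001, 0.0, -1.0]]
ft_force: [0.1, 0.3, 0.5]
grip_width: 0.0001
```

Emit:
arm_command(rows="1 0 0 0 0 0 0; 1 0 0 0 0 0 0")

```text
time_s: 12.13
position: [0.5364, 0.1788, 0.0337]
tool_rot: [[-0.991, -0.133, 0.001], [-0.133, 0.991, 0.0], [-0.001, 0.0, -1.0]]
ft_force: [-0.5, -0.0, 0.6]
grip_width: -0.0
```

Emit:
arm_command(rows="1 0 -3 -1 0 0 0; 1 0 -3 0 0 0 0; 1 0 -3 0 0 0 0; 1 0 -3 0 0 0 0; 1 0 -3 0 0 0 0")

```text
time_s: 12.55
position: [0.5383, 0.1636, 0.0345]
tool_rot: [[-0.991, -0.132, 0.0], [-0.132, 0.991, 0.0], [-0.0, 0.0, -1.0]]
ft_force: [0.0, 2.7, 1.8]
grip_width: -0.0001
```

Emit:
arm_command(rows="1 0 -3 0 0 0 0; 1 0 -4 0 0 0 0; 1 0 -4 0 0 0 0; 1 0 -4 0 0 0 0; 1 0 -4 0 0 0 0")

```text
time_s: 12.97
position: [0.5408, 0.1446, 0.0344]
tool_rot: [[-0.991, -0.132, 0.0], [-0.132, 0.991, 0.0], [-0.0, 0.0, -1.0]]
ft_force: [0.3, 2.9, 2.9]
grip_width: 0.0001
```

Emit:
arm_command(rows="1 0 -4 0 0 0 0; 1 0 -4 0 0 0 0; 1 0 -4 0 0 0 0; 1 0 -4 0 0 0 0; 1 0 -3 0 0 0 0")

```text
time_s: 13.38
position: [0.5433, 0.1257, 0.0344]
tool_rot: [[-0.991, -0.132, 0.0], [-0.132, 0.991, 0.0], [-0.0, 0.0, -1.0]]
ft_force: [-0.2, 4.0, 2.6]
grip_width: 0.0001
```

Run:
```python
from h import *
s=readout.observe(); print(s['time_s'],s['position'],press(s['position']),s['ft_force'].round(1))
for n in ('wrist','scene'):
    im,m=snap(n,n+'8.png')
a=cv2.resize(cv2.imread('pics/wrist8.png')[100:400],(480,300)); b=cv2.resize(cv2.imread('pics/scene8.png')[210:350,220:400],(386,300),interpolation=2)
cv2.imwrite('pics/c8.png',np.hstack([a[:,:400],b]))
```

```text
13.3833 [0.54330488 0.12569669 0.03436673] [ -1.3766923  141.62284222] [-0.2  4.   2.6]
```

View pics/c8.png

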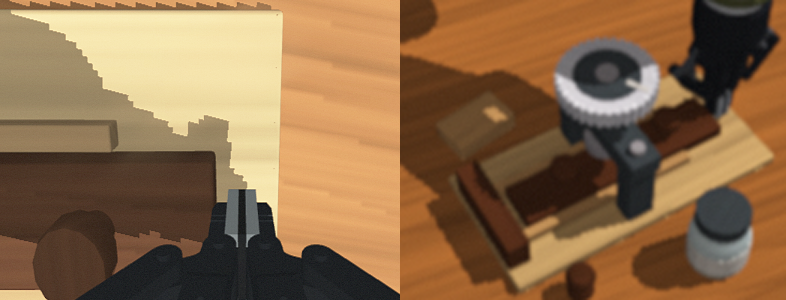

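The front slides freely under about 3 N: its end sits flush on the fingertip, with the stop gap still visible on the left. Continuing slowly.

Emit:
arm_command(rows="1 0 -3 0 0 0 0; 1 0 -3 0 0 0 0; 1 0 -3 0 0 0 0; 1 0 -2 0 0 0 0; 1 0 -2 0 0 0 0")

```text
time_s: 13.9
position: [0.5449, 0.113, 0.0342]
tool_rot: [[-0.991, -0.132, -0.0], [-0.132, 0.991, -0.0], [0.0, -0.0, -1.0]]
ft_force: [-0.1, 2.1, 0.9]
grip_width: 0.0004
```

Emit:
arm_command(rows="1 0 -1 0 0 0 0; 1 0 -1 0 0 0 0; 1 0 -1 0 0 0 0")

```text
time_s: 14.15
position: [0.5449, 0.1121, 0.0342]
tool_rot: [[-0.991, -0.132, -0.001], [-0.132, 0.991, 0.004], [0.0, 0.004, -1.0]]
ft_force: [-0.8, 18.4, 0.4]
grip_width: -0.0002
```

Emit:
arm_command(rows="1 0 -1 0 0 0 0; 1 0 -1 0 0 0 0")

```text
time_s: 14.32
position: [0.5449, 0.1117, 0.0342]
tool_rot: [[-0.991, -0.132, -0.001], [-0.132, 0.991, 0.006], [-0.0, 0.006, -1.0]]
ft_force: [-1.7, 28.3, 1.8]
grip_width: -0.0
```

A firm resistance of 18–28 N came at press y≈127. I'll back off gently and look at the stop.

Emit:
arm_command(rows="1 0 2 0 0 0 0; 1 0 2 0 0 0 0; 1 0 3 0 0 0 0; 1 0 10 -5 0 0 0; 1 0 25 -25 0 0 0")

```text
time_s: 14.73
position: [0.5388, 0.1485, 0.0619]
tool_rot: [[-0.992, -0.129, -0.006], [-0.129, 0.992, -0.001], [0.007, -0.0, -1.0]]
ft_force: [0.3, -0.1, -0.0]
grip_width: 0.0001
```

Emit:
arm_command(rows="1 0 25 -30 0 0 0; 1 0 25 -30 0 0 0; 1 0 30 -25 0 0 0; 1 0 30 -25 0 0 0; 1 0 30 0 0 0 0")

```text
time_s: 15.15
position: [0.5225, 0.2909, 0.1801]
tool_rot: [[-0.991, -0.132, 0.009], [-0.132, 0.991, 0.002], [-0.009, 0.001, -1.0]]
ft_force: [1.2, 0.2, 0.9]
grip_width: 0.0002
```

Emit:
arm_command(rows="1 0 35 0 0 0 0; 1 0 35 0 0 0 0; 1 0 0 0 0 0 0; 1 0 0 0 0 0 0")

```text
time_s: 15.48
position: [0.5113, 0.3597, 0.1743]
tool_rot: [[-0.991, -0.135, -0.0], [-0.135, 0.991, -0.0], [0.0, -0.0, -1.0]]
ft_force: [-0.1, -0.5, 0.2]
grip_width: 0.0002
```

Run:
```python
from h import *
im,m=snap('scene','scene9.png'); print(bar(im,m,turns=2))
i2,m2=snap('top','top9.png'); print(bar(i2,m2,turns=2))
s=readout.observe(); print(s['time_s'],s['position'],s['ft_force'].round(1))
a=cv2.resize(cv2.imread('pics/top9.png')[190:270,260:395],(400,237),interpolation=2); a=cv2.copyMakeBorder(a,0,163,0,0,0)
b=cv2.resize(cv2.imread('pics/scene9.png')[225:345,235:355],(400,400),interpolation=2)
cv2.imwrite('pics/c9.png',np.hstack([a,b]))
for r in (229,233,237): print(r,[int(v) for v in i2[r,275:300].astype(int).sum(1)])
R,a=np.array([.5634,-.0145]),np.radians(7.6)
for y in (115,118,121): 
    q=R+np.array([-np.sin(a),np.cos(a)])*y/1000; print(y,proj(m2,[*q,.028]).round(1),proj(m,[*q,.028]).round(1))
for x in (-20,0,20):
  for y in (-115,-110): q=R+np.array([-np.sin(a),np.cos(a)])*y/1000+np.array([np.cos(a),np.sin(a)])*x/1000; print(x,y,'top',proj(m2,[*q,.028]).round(1),'scene',proj(m,[*q,.028]).round(1))
```

```text
[(168, 39), (162, 36), (155, 33), (147, 42), (138, 45), (138, 30), (111, 48), (102, 27)]
[(169, 36), (165, 39), (155, 33), (153, 42), (139, 30), (135, 45), (129, 48), (115, 27)]
15.5833 [0.51208113 0.35769658 0.17435027] [-0.1 -0.1  0.1]
229 [478, 476, 479, 478, 475, 481, 482, 482, 482, 482, 481, 487, 457, 373, 271, 215, 215, 215, 222, 212, 217, 214, 217, 218, 217]
233 [494, 502, 502, 503, 502, 510, 504, 503, 507, 506, 509, 505, 493, 424, 307, 235, 216, 211, 214, 213, 210, 210, 219, 215, 212]
237 [498, 502, 505, 500, 503, 504, 503, 501, 495, 498, 500, 500, 495, 473, 375, 276, 236, 222, 221, 225, 227, 221, 222, 219, 214]
115 [288.4 231.5] [358.8 262.5]
118 [287.4 231.6] [359.9 262. ]
121 [286.3 231.7] [361.  261.4]
-20 -115 top [370.  229.4] scene [263.4 299.8]
-20 -110 top [368.3 229.6] scene [265.5 298.8]
0 -115 top [369.2 222.4] scene [267.9 306.6]
0 -110 top [367.5 222.6] scene [270.  305.6]
20 -115 top [368.4 215.4] scene [272.5 313.6]
20 -110 top [366.7 215.6] scene [274.6 312.5]
```

View pics/c9.png

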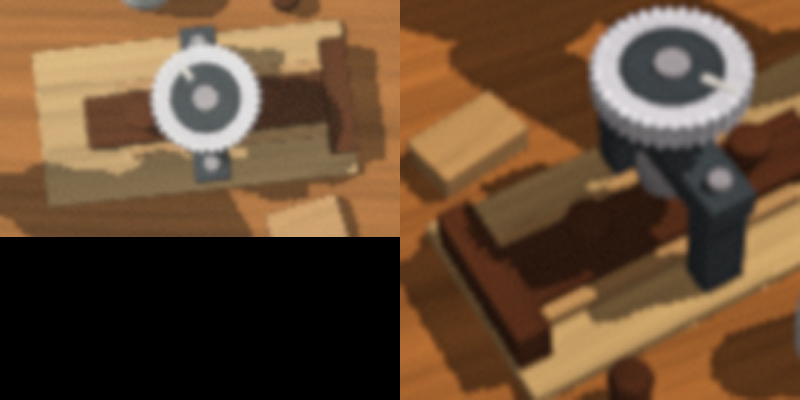

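The front's end sits at y≈115 mm (top view column ≈288.7), and its other end meets the stop block in both views. The bar is still at about 37.5°. I'll check the bystanders with a quick image difference, then hand in.

Run:
```python
from h import *
a,b=(np.load(f'pics/{n}.png.npy') for n in('scene0','scene9'))
for n,(x,y,w,h) in dict(offcut=(235,250,40,35),spare=(295,330,20,22),jar=(350,295,40,45),mallet=(418,168,62,85),driver=(95,262,40,85),mug=(472,240,60,62),bun=(135,375,52,46)).items():
    A,B=(cv2.cvtColor(i[y:y+h,x:x+w],cv2.COLOR_RGB2GRAY).astype(np.float32) for i in(a,b))
    s,r=cv2.phaseCorrelate(A,B,cv2.createHanningWindow((w,h),cv2.CV_32F)); print(n,np.round(s,2),round(r,2))
print(env.close_job())
```

```text
offcut [ 0.05 -0.18] 0.94
spare [0.04 0.04] 0.88
jar [0.03 0.52] 0.88
mallet [0.04 0.13] 0.77
driver [ 0.09 -0.07] 0.92
mug [-0.09 -0.03] 0.84
bun [0.19 0.03] 0.9
the job is handed in; nothing more can be done
None
```

I loosened the handwheel two turns, pushed the drawer front up against the stop block, and handed the job in at about 16 s of the 72 s allowed.

- **Handwheel:** I rolled a shut fingertip around the rim, anticlockwise. The pale bar went from about 25° to 37.5°, which makes about 2.03 turns. The wheel rose 9–10 mm, which confirms two turns, and the bar had not moved at the last look. Pressing force on the rim peaked at about 26 N in the readings, on the +y side.
- **Drawer front:** I pushed it by its overhanging end with about 3–5 N. It stopped firmly at about 60 mm; I pressed up to 28 N before noticing, then backed off. The pushed end then measured at y≈115 mm, as expected, and the other end touched the stop in both camera views.
- **Bystanders:** they shifted by less than 0.2 px between the first and last scene images. The exception is the jar, which showed 0.5 px vertically. The arm never went near the jar, and the lighting there had changed, so I take that as a shadow.

One measurement disagreed: the force reading put the stop contact about 4 mm short of where my assumed fingertip width predicted. The final camera check agreed with the stop position, so I trusted that.

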